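# Dig a filter cassette out of a crowded tote and load it in its carrier

## Robot

A 6-joint arm with a two-finger parallel gripper is mounted at the origin on a cart in front of the work surface, level with it; the furniture and walls round the work are solid. World frame = base frame: x ahead of the robot, y to its left, z up, the work surface at z = 0. Lengths are in mm, angles in rad, forces in N, time in s.
With the tool pointing down it reaches from about 325 to 925 mm from the base axis. Payload 3.1 kg.
Tool frame: the origin (TCP) lies between the finger pads; the fingertips stand tip_reach ahead of it and the grasp point (between the pads) lies 11 mm behind it (tip_reach is the distance from the TCP to the fingertips, in mm); y points along the fingers, z is the direction in which the jaws open and shut, and the axes are right-handed (so a half turn about y gives the same grasp; the last joint's range is limited). The gripper opens to 85 mm and grips with 20 to 120 N. Pads are 22 mm wide; open, the fingers measure 114 mm over their backs; the gripper's body (76 mm by 85 mm) begins 54 mm behind the grasp point. The pads swing forward as they close: fully open they stand 13 mm farther back than shut.
Start: joints at [1.204, 0.217, 1.613, -0, 1.311, -0.112], TCP at [157.513, 604.838, 212.7] pointing down, gripper open.
Joint ranges: [-2.75, 2.75], [-0.78, 2.1], [0.31, 2.55], [-1.13, 4.27], [0.13, 2.63], [-2.58, 2.58]. Speed limits (rad/s): [2.79, 2.79, 3.14, 3.14, 3.14, 3.14].

## Interface

Orientations are given as a rotation vector (axis times angle).
In Python, from bench import * gives the robot as it stands. The module is installed in compiled form; this text tells all that it offers.
- The arm moves only by the tool move_arm, never from a script. Its argument "deltas" is a list of rows, each a list of 2 entries, a list of its own where there are three numbers: the shift along the world's x, y, z as a fraction of full scale, then the turn, a rotation vector about the world's x, y, z as a fraction of full scale. In form: [[[dx, dy, dz], [wx, wy, wz]], ...]. A call has 1 to 5 rows; each row shifts and turns the pose as measured when the row begins; what a row does not reach is not made up. Full scale, the value 1, is 300 mm for a shift and 180 degrees for a turn. A row lasts 1/10 s, in which the tool goes at most 50 mm and 8.59 degrees, less where a joint would pass 70% of its speed; a pose out of reach is approached as far as the arm can. A call with a number of a shift or a turn outside -1 to 1 is refused whole. A call with a gripper value outside its range is refused whole. "fingers" is the opening, from 0 (shut) to 1 (fully open), set as the call begins (left out, the last holds). The fingers move at their own pace and stop on an object; "newtons" is the grip in N (left out, the last holds). Time passes only in rows, so rows that do not move let the fingers close. It gives the time, the measured TCP pose, the force and the opening at its end, in the units of the state.
- get_obs(): the state, without advancing time (a new reading comes with each control period).
- get_image(name): name is "side" or "top"; returns the picture (420x560x3 uint8, blue, green, red); there is no depth.
- camera_info(name): a dict with "K" (3x3 intrinsics, pixels), "extrinsics" (4x4, takes a point from camera to world coordinates). Camera axes: x right, y up, looking along -z (the intrinsics and any distortion apply to the point x, -y, -z); pixel columns grow to the right and rows downward; lengths in mm; the calibration is good to about 2 mm. A picture is of the moment at which its call begins. camera_info takes no time and is no camera call.
- close_job(): hands the job in, once; it reports no verdict.
The state is a dict: "time": time; "joint_pos": joint angles; "joint_velocities": joint speeds; "joint_torque": joint torques, N m; "ee_pos": TCP position; "tcp_rot": TCP orientation; "wrist_force": force on the tool from outside, world axes, zero at the start; "ft_torque": the same for the moment, N m; "grip_width": opening from 0.0 (shut) to 1.0 (fully open).
Only numpy, scipy, OpenCV 4.12 (cv2) and the standard library are available. Lean on these libraries where they do the work, as an engineer would, in place of code of your own. Each camera call takes 0.05 s, during which the arm holds its last target. There are 200 camera calls.

## Task

Lift the glass vial that crowds the green filter cassette out of the blue tote and stand it upright on the steel tool tray, then get the green cassette out and stand it upright on the tray too, letting go of it there to change your grip, since the carrier has room for fingers only at its narrow ends. Then lower it all the way home between the walls of the filter carrier before letting go. Leave the orange cassette, the other vial and the two sample pots where they are in the tote, and do not knock any vial over.

Things in the scene. Friction and masses are not known exactly. Their poses are not given: they have to be found in the camera images.
- filter_green: The cassette to load: loose black block, 60 (x) x 30 (y) x 55 mm tall, 0.09 kg, origin at centre of underside; round green glass in its broad faces (+y, -y), green bar on top. Stands in a tote lane, broad faces looking along the lane, 2-9 mm from the lane walls at its narrow ends. A vial stands 3-8 mm off one broad face (no room for a finger), a pot 33 mm or more off the other.
- filter_orange: The same cassette with orange glass and an orange bar on top, in the other lane of the tote, with a vial and a pot beside it likewise. Not wanted: leave it in place. Origin at the centre of its underside.
- vial_pink: Loose glass vial, pink contents, red-topped white cap, 0.085 kg: body 44 mm in diameter up to 60 mm above its underside, then a cap 33 mm in diameter from 60 to 78 mm, which stands clear above tote and cassettes, so the cap can be gripped from any side. Origin at the centre of its underside, z up. Stands in the tote beside one of the two cassettes (which one varies).
- vial_green: Loose glass vial with green contents and a green-topped white cap, same shape and size as the pink one, beside the other cassette. Origin at the centre of its underside, z up.
- pot_blue: Loose plastic sample pot with a blue lid, 49 mm in diameter, 59 mm tall, origin at the centre of its underside; stands in the tote. Bystander.
- pot_white: Loose plastic sample pot with a white lid, same size, in the other lane of the tote; origin at the centre of its underside. Bystander.
- tote: Blue open tote, fixed, 156 mm (its x) by 208 mm (its y), 57 mm tall, walls 4 mm, floor 4 mm above the bench. A 4 mm wall along its y parts it into two lanes, each 72 mm wide (centres at x = -38 and +38 mm) and 200 mm long. Origin at the centre of its underside.
- tool_tray: Empty flat steel tray, fixed, 150 mm (its x) by 236 mm (its y), rim 16 mm high; its floor is level with the bench (z = 0). Origin at the centre of its underside. A thing counts as on the tray when it stands on the tray floor with its centre at least 18 mm inside the edge.
- carrier: Fixed carrier: base plate 100 (x) x 66 (y) x 8 mm, origin at centre of its underside, two dark upright walls along its x, 52 mm long, 7 mm thick, 36 mm apart, 59 mm tall above the plate, tops flared. The cassette goes between them, its x along the carrier's x (either way), narrow ends jutting out 4 mm; 3 mm play each side, no room for fingers. Low stops (5 mm high, 68 mm apart) at the ends.
- carrier_seat (a point): Where the centre of the cassette's underside belongs: centre of the channel floor, 8 mm above the bench; axes as the carrier's. Fixed furniture near: a dark sample case 64 mm tall at x 0.65, y -0.305 (left edge at y -0.21), a timer 20 mm tall at x 0.725, y 0.06, and a stirrer with electrodes beyond y = 0.34.

How it is judged (in metres and radians):
On the way, in this order (a step that is already met when the one before it is completed fails the run):
1. one of the two vials stands upright on the tool tray, let go (((x of vial_pink in the frame of tool_tray between -0.06 and 0.06 m and y of vial_pink in the frame of tool_tray between -0.1 and 0.1 m and height (world z) of vial_pink below 0.008 m and angle between vial_pink's own z axis and vertical below 0.12 rad and contact force between the fingers and vial_pink below 0.2 N) or (x of vial_green in the frame of tool_tray between -0.06 and 0.06 m and y of vial_green in the frame of tool_tray between -0.1 and 0.1 m and height (world z) of vial_green below 0.008 m and angle between vial_green's own z axis and vertical below 0.12 rad and contact force between the fingers and vial_green below 0.2 N))), for 0.2 s.
2. the green cassette stands upright on the tool tray, let go (x of filter_green in the frame of tool_tray between -0.06 and 0.06 m and y of filter_green in the frame of tool_tray between -0.1 and 0.1 m and height (world z) of filter_green below 0.008 m and angle between filter_green's own z axis and vertical below 0.12 rad and contact force between the fingers and filter_green below 0.2 N), for 0.2 s.
At the end, for the whole second after the job is handed in: The green cassette stands on the carrier's floor (3 mm), centred within 7 mm, aligned within 0.15 rad, at rest and let go; one vial stands on the tray (within 60 mm in x and 100 mm in y of its centre), and both vials are upright (0.12 rad) (horizontal distance between filter_green and carrier_seat below 0.007 m and z of filter_green in the frame of carrier_seat between -0.003 and 0.003 m and angle between the x axis of filter_green and the x axis of carrier_seat, either way round below 0.15 rad and angle between filter_green's own z axis and vertical below 0.06 rad and linear speed of filter_green below 0.02 m/s and ((x of vial_pink in the frame of tool_tray between -0.06 and 0.06 m and y of vial_pink in the frame of tool_tray between -0.1 and 0.1 m and height (world z) of vial_pink below 0.008 m and angle between vial_pink's own z axis and vertical below 0.12 rad) or (x of vial_green in the frame of tool_tray between -0.06 and 0.06 m and y of vial_green in the frame of tool_tray between -0.1 and 0.1 m and height (world z) of vial_green below 0.008 m and angle between vial_green's own z axis and vertical below 0.12 rad)) and angle between each of vial_pink, vial_green's own z axis and vertical below 0.12 rad); the robot touches nothing.
It fails at once if the orange cassette is moved more than 30 mm (distance of filter_orange from where it was at the start of the episode above 0.03 m).
It fails at once if a sample pot is moved more than 30 mm (distance of any of pot_blue, pot_white from where it was at the start of the episode above 0.03 m).
It fails at once if both vials are moved more than 30 mm (only the one in the way may be taken) (distance of each of vial_pink, vial_green from where it was at the start of the episode above 0.03 m).
It fails at once if a vial is tipped over (more than 0.7 rad) (angle between any of vial_pink, vial_green's own z axis and vertical above 0.7 rad).
It fails at once if the green cassette is let go over the carrier more than 10 mm above its floor (horizontal distance between filter_green and carrier_seat below 0.04 m and z of filter_green in the frame of carrier_seat above 0.01 m and contact force between the fingers and filter_green below 0.05 N).
It also fails if it takes over 72 s, if anything falls off the work surface, if the arm or the gripper's body presses on something with over 40 N, if the wrist force passes 120 N, or if a joint passes its speed limit or range.

## Working session

There is one attempt and no reset: what is moved stays moved. The work goes in short steps, Python scripts to look and compute and a tool call to move; the robot and the scene stay as the last step left them, time stands still between calls to the robot, and variables do not carry over. Pictures are saved under pics/ and viewed, about 8 in all and at most 12, crops included, and the job is handed in when it is done.

Besides the shell and the picture viewer there is one more tool, called by a JSON object that holds its "method" and its "body", one argument or row to a line. move_arm: Moves the arm, as the interface text tells. Its arguments: {"type":"object","properties":{"deltas":{"type":"array","items":{"type":"array"}},"fingers":{"type":"number"},"newtons":{"type":"number"}},"required":["deltas"]}

```bash
mkdir -p pics; python3 - <<'E'
from bench import *
import cv2,numpy as np
o=get_obs();print({k:np.round(v,3).tolist() for k,v in o.items()})
for n in("top","side"):
    im=get_image(n);cv2.imwrite(f"pics/{n}0.png",im)
    c=camera_info(n);print(n,{k:(np.round(v,3).tolist() if not isinstance(v,str) else v) for k,v in c.items()})
E
```

```text
{'time': 0.0, 'joint_pos': [1.204, 0.218, 1.615, -0.0, 1.311, -0.112], 'joint_velocities': [0.0, 0.001, 0.0, -0.001, -0.001, -0.001], 'joint_torque': [-0.001, -39.685, -30.385, -0.0, 0.01, 0.0], 'ee_pos': [157.191, 604.021, 211.353], 'tcp_rot': [-1.564, 0.201, -0.2], 'wrist_force': [0.38, 0.568, -0.209], 'ft_torque': [0.047, -0.009, 0.002], 'grip_width': 0.996}
top {'K': [[415.624, 0.0, 280.221], [0.0, 415.624, 207.532], [0.0, 0.0, 1.0]], 'extrinsics': [[-0.027, 0.982, -0.186, 390.106], [-1.0, -0.023, 0.019, 92.277], [0.015, 0.187, 0.982, 883.453], [0.0, 0.0, 0.0, 1.0]]}
side {'K': [[410.061, 0.0, 278.21], [0.0, 410.061, 204.643], [0.0, 0.0, 1.0]], 'extrinsics': [[0.832, 0.309, -0.461, 143.233], [-0.554, 0.427, -0.715, -532.738], [-0.024, 0.85, 0.526, 500.272], [0.0, 0.0, 0.0, 1.0]]}
```

```bash
python3 - <<'E'
import cv2
for n in("top","side"):
    im=cv2.imread(f"pics/{n}0.png");cv2.imwrite(f"pics/{n}0b.png",cv2.resize(im,(800,600),interpolation=cv2.INTER_CUBIC))
E
```

```text
(no output)
```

View pics/top0b.png

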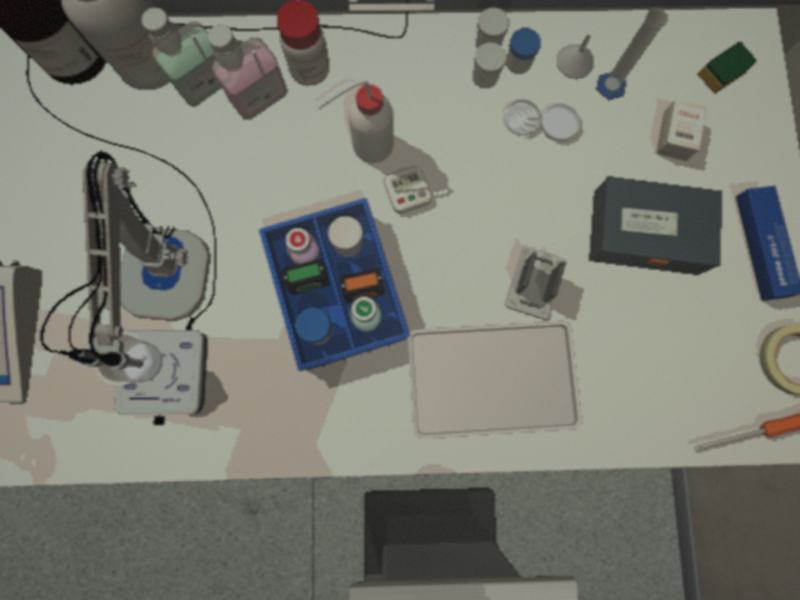

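View pics/side0b.png

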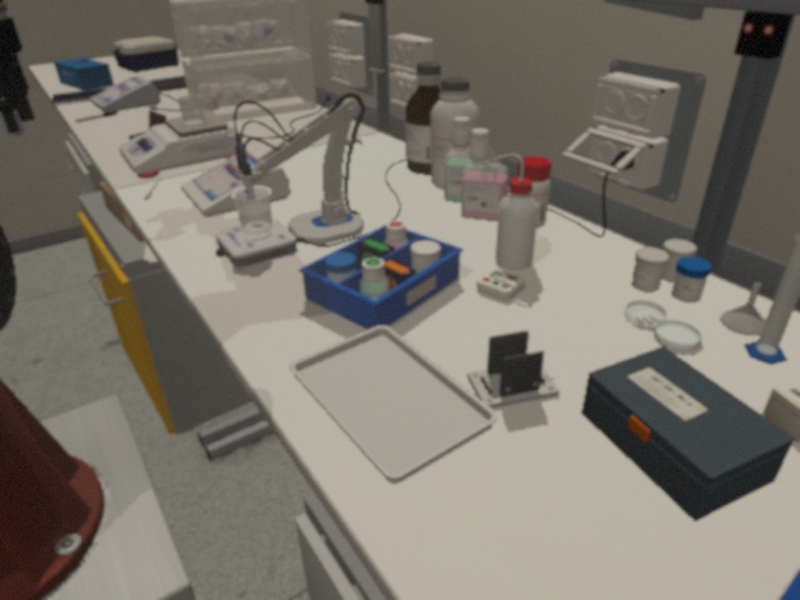

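The top view shows pink vial (298,240) next to the green cassette (303,275), blue pot below, and orange cassette, green vial and white pot in the other lane. The tray is at (495,380) and the carrier at (537,283). The side view agrees. I'll enlarge.

```bash
python3 - <<'E'
import cv2
im=cv2.imread("pics/top0.png")
cv2.imwrite("pics/c1.png",cv2.resize(im[135:265,175:300],None,fx=4.5,fy=4.5,interpolation=cv2.INTER_CUBIC))
cv2.imwrite("pics/c2.png",cv2.resize(im[165:310,280:415],None,fx=4,fy=4,interpolation=cv2.INTER_CUBIC))
E
```

```text
(no output)
```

View pics/c1.png

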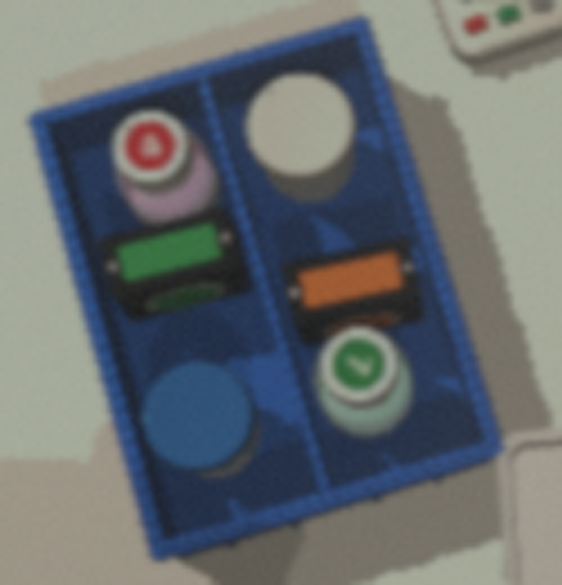

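View pics/c2.png

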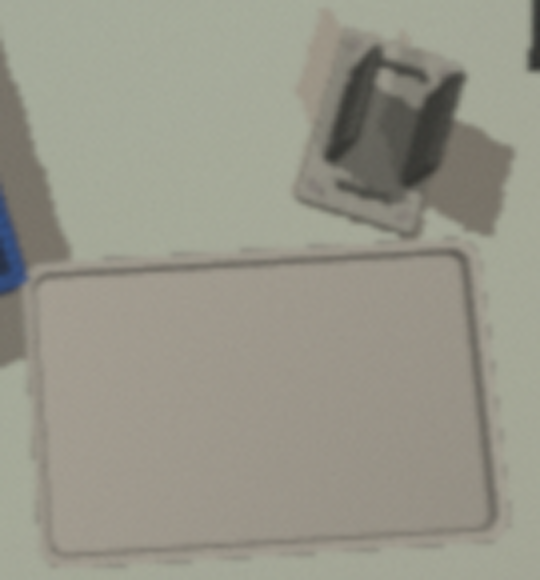

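The crops give: tote rim corners (33,120), (365,18), (500,452), (155,558); pink cap (150,147); cassette top centre (169,252); blue pot (198,415). Carrier plate corners are (340,27), (465,65), (415,237), (297,195), and tray corners (30,262), (470,240), (500,535), (48,562).

```bash
cat > h.py <<'E'
import numpy as np,cv2
from bench import *
def proj(n,P):
    c=camera_info(n);E=np.array(c["extrinsics"]);P=np.atleast_2d(P).astype(float)
    p=(P-E[:3,3])@E[:3,:3]*[1,-1,-1]
    q=p@np.array(c["K"]).T
    return q[:,:2]/q[:,2:]
def w(n,uv,z):
    c=camera_info(n);E=np.array(c["extrinsics"])
    d=np.linalg.inv(c["K"])@[*uv,1]*[1,-1,-1];d=E[:3,:3]@d
    return E[:3,3]+d*(z-E[2,3])/d[2]
def crop(p,f,off): return (np.array(p)+.5)/f-.5+off
E
python3 - <<'E'
from h import *
from scipy.optimize import least_squares
print({k:v for k,v in camera_info("top").items() if k not in("K","extrinsics")})
C1=lambda p,z:w("top",crop(p,4.5,[175,135]),z)
C2=lambda p,z:w("top",crop(p,4,[280,165]),z)
def rect(pts,sx,sy,name):
    P=np.array(pts)[:,:2];c=P.mean(0)
    best=None
    # pts in order TL,TR,BR,BL of picture ; axes: local x, y
    for k in range(4):
        L=np.roll(np.array([[sx,sy],[sx,-sy],[-sx,-sy],[-sx,sy]])/2,k,0)
        H=(P-c).T@L;a=np.arctan2(H[1,0]-H[0,1],H[0,0]+H[1,1]);R=np.array([[np.cos(a),-np.sin(a)],[np.sin(a),np.cos(a)]])
        r=P-c-L@R.T
        if best is None or abs(r).max()<best[2]-.01:best=(c,a,abs(r).max(),r)
    print(name,best[0].round(1),"yaw",round(best[1],3),"res",best[3].round(1).tolist())
rect([C1(p,57) for p in[(33,120),(365,18),(500,452),(155,558)]],156,208,"tote")
rect([C2(p,8) for p in[(340,27),(465,65),(415,237),(297,195)]],100,66,"carrier")
rect([C2(p,16) for p in[(30,262),(470,240),(500,535),(48,562)]],150,236,"tray")
for n,p,z in[("pink",(150,147),82),("greenvial",(358,365),82),("cass",(169,252),59),("scr1",(112,266),59),("scr2",(226,238),59),("bluepot",(198,415),63),("orange",(351,280),59),("white",(301,125),63)]:
    print(n,C1(p,z).round(1))
o=get_obs();print(o["ee_pos"],o["tcp_rot"])
from scipy.spatial.transform import Rotation as R
print(R.from_rotvec(o["tcp_rot"]).as_matrix().round(3))
E
```

```text
{}
tote [570.3 171.3] yaw -1.294 res [[-0.4, 1.2], [2.8, -1.3], [-1.0, -1.2], [-1.3, 1.3]]
carrier [ 574.  -129.1] yaw -0.335 res [[0.0, 2.9], [-1.2, -1.7], [-0.7, -0.3], [1.9, -0.9]]
tray [432.2 -56.5] yaw 0.028 res [[1.9, -1.4], [1.4, 1.3], [-1.4, 2.1], [-2.0, -1.9]]
pink [627.1 218.6  82. ]
greenvial [526.9 127.9  82. ]
cass [584.6 213.4  59. ]
scr1 [578.7 238.9  59. ]
scr2 [590.5 187.7  59. ]
bluepot [509.5 199.7  63. ]
orange [569.8 131.5  59. ]
white [641.6 153.1  63. ]
[157.23167472 604.07892505 211.47528335] [-1.56371388  0.20050516 -0.19968787]
[[ 0.968 -0.001  0.252]
 [-0.252 -0.002  0.968]
 [-0.    -1.    -0.002]]
```

```bash
python3 - <<'E'
import bench;print([n for n in dir(bench) if n[0]!='_'])
print(getattr(bench,'tip_reach',None))
E
```

```text
['MotionError', 'camera_info', 'close_job', 'get_image', 'get_obs', 'tip_reach']
8.0
```

{"method": "move_arm", "body": {
  "deltas": [
    [[0.16,-0.13,0],[0,0,-0.047]],
    [[0.14,-0.14,0],[0,0,-0.047]],
    [[0.14,-0.14,0],[0,0,-0.047]],
    [[0.14,-0.14,0],[0,0,-0.047]],
    [[0.14,-0.14,0],[0,0,-0.047]]
  ],
  "fingers": 0.7,
  "newtons": 30
}}

```text
time: 0.6
ee_pos: [336.6, 428.2, 208.9]
tcp_rot: [-1.429, 0.785, -0.779]
wrist_force: [0.4, -0.6, 0.4]
grip_width: 0.698
```

{"method": "move_arm", "body": {
  "deltas": [
    [[0.135,-0.097,0],[0,0,-0.036]],
    [[0.135,-0.097,-0.0],[0,0,-0.036]],
    [[0.135,-0.097,-0.0],[0,0,-0.036]],
    [[0.135,-0.097,-0.0],[0,0,0]],
    [[0.135,-0.097,-0.0],[0,0,0]]
  ]
}}

```text
time: 1.1
ee_pos: [536.9, 278.4, 206.6]
tcp_rot: [-1.307, 1.059, -1.048]
wrist_force: [0.6, 0.1, 0.1]
grip_width: 0.697
```

{"method": "move_arm", "body": {
  "deltas": [
    [[0.12,-0.1,-0.03],[0,0,0]],
    [[0.12,-0.1,-0.03],[0,0,0]],
    [[0.08,-0.03,-0.05],[0,0,0]],
    [[0,0,0],[0,0,0]]
  ]
}}

```text
time: 1.5
ee_pos: [640.3, 200.1, 170.4]
tcp_rot: [-1.305, 1.064, -1.055]
wrist_force: [-1.5, -0.5, -0.5]
grip_width: 0.7
```

{"method": "move_arm", "body": {
  "deltas": [
    [[-0.043,0.061,-0.05],[0,0,0.007]],
    [[0,0,-0.1],[0,0,0]],
    [[0,0,-0.1],[0,0,0]],
    [[0,0,0],[0,0,0]]
  ]
}}

```text
time: 1.9
ee_pos: [625.3, 219.2, 93.5]
tcp_rot: [-1.314, 1.05, -1.037]
wrist_force: [-0.4, 0.3, -0.7]
grip_width: 0.701
```

```bash
python3 - <<'E'
from h import *
o=get_obs();print(o["ee_pos"],o["tcp_rot"])
s=get_image("side");t=get_image("top")
a=cv2.resize(s[120:240,200:330],None,fx=3.5,fy=3.5,interpolation=2)
b=cv2.resize(t[120:240,170:280],None,fx=3,fy=3.5,interpolation=2)
cv2.imwrite("pics/d.png",np.hstack([a,b]))
E
```

```text
[625.28783003 219.24835215  93.52752709] [-1.31429826  1.05004349 -1.03714144]
```

View pics/d.png

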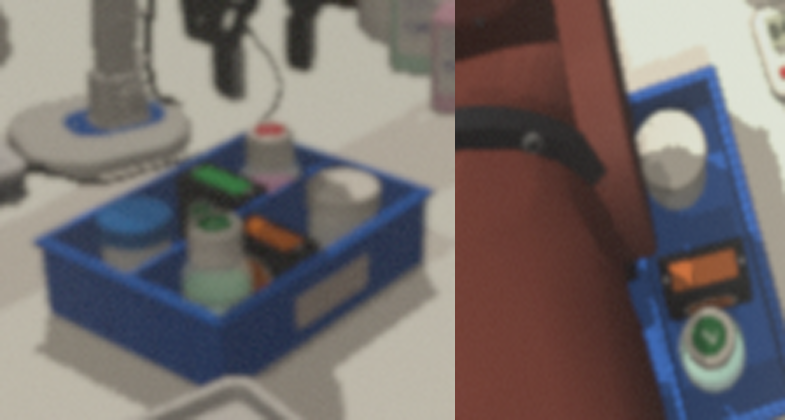

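Side view: fingertips at crop (228,97) and (300,68), either side of and above the pink cap at (270,130). The top view is covered by the arm. I'll solve for tip height.

```bash
python3 - <<'E'
from h import *
c=np.array([625.3,219.2]);d=np.array([np.cos(.22),np.sin(.22)])
for z in(80,86,92,98,104):
    p=proj("side",[[*(c-37*d),z],[*(c+37*d),z]]); print(z,((p+.5-[200,120])*3.5).round(0).tolist())
for z in(76,79,82,85): print(z,((proj("side",[[627,218.6,z]])+.5-[200,120])*3.5).round(0).tolist())
o=w("side",crop((270,130),3.5,[200,120]),82);print(o)
E
```

```text
80 [[229.0, 151.0], [304.0, 116.0]]
86 [[228.0, 143.0], [304.0, 108.0]]
92 [[228.0, 135.0], [304.0, 100.0]]
98 [[228.0, 127.0], [304.0, 92.0]]
104 [[227.0, 119.0], [303.0, 84.0]]
76 [[270.0, 138.0]]
79 [[270.0, 134.0]]
82 [[270.0, 130.0]]
85 [[270.0, 126.0]]
[627.40778057 218.12262508  82.        ]
```

Tips appear ~25 mm higher than expected from the pose; I'll re-take and compare numerically (picture possibly lagging).

```bash
python3 - <<'E'
from h import *
o=get_obs();print(o["ee_pos"],o["joint_velocities"],o["grip_width"])
s=get_image("side");cv2.imwrite("pics/s1.png",s);a=cv2.imread("pics/side0.png")
g=(a.astype(int).sum(2)-s.astype(int).sum(2))
m=(g>120)
for u in range(250,295,2):
    r=np.where(m[100:180,u])[0]; print(u,r.max()+100 if len(r) else None,end="; ")
print(get_obs()["ee_pos"])
E
```

```text
[629.23971872 219.97639339  98.57973582] [-0.00538697 -0.02947067 -0.04527844 -0.00504378 -0.00710087 -0.00102333] 0.7003362606848703
250 109; 252 121; 254 127; 256 128; 258 129; 260 130; 262 142; 264 144; 266 145; 268 146; 270 145; 272 122; 274 120; 276 115; 278 113; 280 113; 282 131; 284 136; 286 137; 288 174; 290 175; 292 175; 294 176; [630.78729154 220.13911716 100.2864675 ]
```

```bash
python3 - <<'E'
from h import *
s=cv2.imread("pics/s1.png");a=s[60:185,215:325]
a=np.clip(a.astype(float)*1.6,0,255).astype(np.uint8)
cv2.imwrite("pics/e.png",cv2.resize(a,None,fx=4.7,fy=4.7,interpolation=2))
E
```

```text
(no output)
```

View pics/e.png

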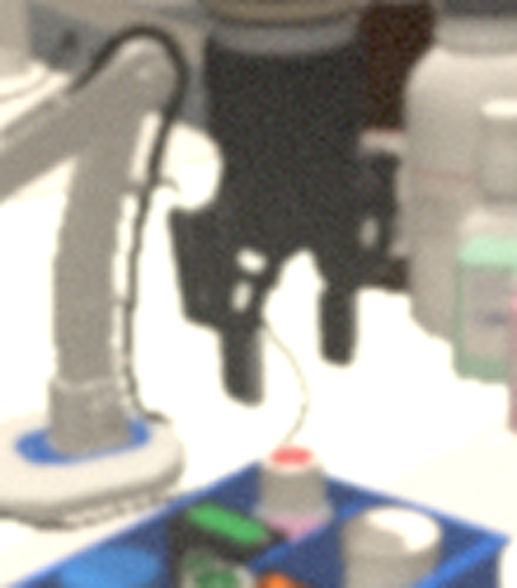

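Fingertips clearly end at crop (243,398) and (340,360), with the cap top at (293,457). I'll check whether the pose has settled and re-measure by code.

```bash
python3 - <<'E'
from h import *
for i in range(3):
    o=get_obs();print(o["time"],o["ee_pos"].round(1),np.round(o["tcp_rot"],3),np.round(o["joint_pos"],4))
    s=get_image("side");g=s.astype(int).sum(2)
    for u0,u1 in((261,270),(283,291)):
        sub=g[110:160,u0:u1].mean(1);k=np.argmax(np.diff(sub)[15:])+15;print(u0,110+k+.5,end=' ')
for v,u in((144.3,266.2),(136.3,287)):
    for z in(95,110,125): print(z,w("side",(u,v),z).round(0))
E
```

```text
2.05 [630.8 220.1 100.3] [-1.304  1.042 -1.042] [2.3010e-01 4.1180e-01 1.5874e+00 1.5000e-03 1.1404e+00 5.6000e-03]
261 144.5 283 136.5 2.1 [631.7 220.2 101.3] [-1.303  1.041 -1.043] [2.2990e-01 4.1110e-01 1.5863e+00 1.5000e-03 1.1402e+00 5.5000e-03]
261 143.5 283 135.5 2.15 [632.1 220.1 101.7] [-1.302  1.041 -1.044] [2.2970e-01 4.1080e-01 1.5858e+00 1.4000e-03 1.1400e+00 5.5000e-03]
261 143.5 283 135.5 95 [631. 271.  95.]
110 [613. 241. 110.]
125 [595. 211. 125.]
95 [701. 282.  95.]
110 [681. 252. 110.]
125 [660. 221. 125.]
```

{"method": "move_arm", "body": {
  "deltas": [
    [[-0.008,0,-0.06],[0,0,0]],
    [[-0.005,-0.003,-0.05],[0,0,0]],
    [[0,0,0],[0,0,0]],
    [[0,0,0],[0,0,0]]
  ]
}}

```text
time: 2.6
ee_pos: [632.4, 219.9, 74.1]
tcp_rot: [-1.293, 1.034, -1.048]
wrist_force: [-0.2, -0.3, 0.7]
grip_width: 0.701
```

```bash
cat >> h.py <<'E'
def tips(name):
    o=get_obs();print(o["time"],o["ee_pos"].round(1),np.round(o["wrist_force"],1),round(o["grip_width"],3))
    s=get_image("side");cv2.imwrite(f"pics/{name}.png",s);return s
E
python3 - <<'E'
from h import *
s=tips("s2");g=s.astype(int).sum(2)
for u0,u1 in((261,270),(283,291)):
    sub=g[110:190,u0:u1].mean(1);print(u0,sub[::2].round(0).astype(int).tolist())
E
```

```text
2.6 [632.4 219.9  74.1] [-0.2 -0.3  0.7] 0.701
261 [184, 174, 149, 139, 135, 134, 142, 215, 218, 148, 176, 230, 227, 169, 137, 163, 230, 252, 250, 250, 262, 288, 376, 487, 468, 338, 220, 181, 174, 189, 218, 224, 180, 126, 127, 199, 239, 256, 301, 295]
283 [117, 116, 117, 122, 120, 125, 125, 130, 156, 190, 223, 191, 180, 190, 196, 193, 197, 224, 393, 526, 542, 539, 540, 538, 523, 477, 321, 205, 200, 232, 247, 260, 230, 220, 212, 210, 215, 214, 208, 198]
```

{"method": "move_arm", "body": {
  "deltas": [
    [[-0.02,-0.004,-0.05],[0,0,0]],
    [[-0.01,0,-0.045],[0,0,0]],
    [[0,0,0],[0,0,0]],
    [[0,0,0],[0,0,0]]
  ]
}}

```text
time: 3.05
ee_pos: [622.8, 218.5, 44.0]
tcp_rot: [-1.293, 1.034, -1.049]
wrist_force: [-1.0, 0.3, -0.2]
grip_width: 0.702
```

```bash
python3 - <<'E'
from h import *
from scipy.spatial.transform import Rotation as R
o=get_obs();print(R.from_rotvec(o["tcp_rot"]).as_matrix().round(3))
s=tips("s3");cv2.imwrite("pics/f.png",cv2.resize(np.clip(s[100:200,210:310]*1.5,0,255).astype(np.uint8),None,fx=5,fy=5,interpolation=2))
E
```

```text
[[ 0.221  0.015  0.975]
 [-0.975  0.005  0.221]
 [-0.001 -1.     0.016]]
3.05 [622.8 218.5  44. ] [-1.   0.3 -0.2] 0.702
```

View pics/f.png

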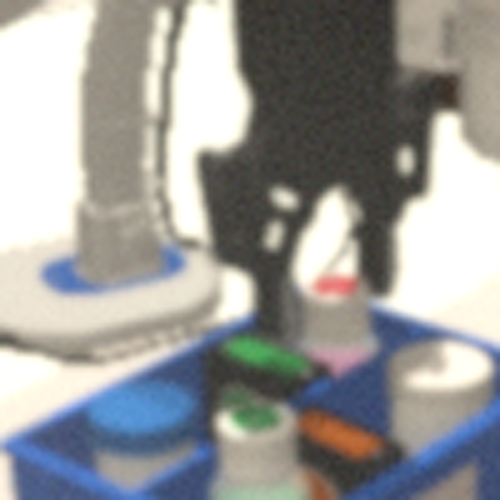

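The near fingertip is at (275,335), just above the cassette top. The far one is at (378,292), with the cap at (337,285) between them. Tips actually sit about 22 mm above the reported TCP. Raise slightly and close.

{"method": "move_arm", "body": {
  "deltas": [
    [[0.015,0,0.02],[0,0,0]],
    [[0,0,0],[0,0,0]],
    [[0,0,0],[0,0,0]]
  ]
}}

```text
time: 3.4
ee_pos: [628.2, 218.6, 51.1]
tcp_rot: [-1.292, 1.033, -1.049]
wrist_force: [-0.7, 0.4, -0.4]
grip_width: 0.698
```

{"method": "move_arm", "body": {
  "deltas": [
    [[0,0,0],[0,0,0]],
    [[0,0,0],[0,0,0]],
    [[0,0,0],[0,0,0]],
    [[0,0,0],[0,0,0]],
    [[0,0,0],[0,0,0]]
  ],
  "fingers": 0.2,
  "newtons": 30
}}

```text
time: 3.9
ee_pos: [629.2, 218.8, 52.3]
tcp_rot: [-1.29, 1.032, -1.05]
wrist_force: [0.5, -0.0, 0.0]
grip_width: 0.369
```

{"method": "move_arm", "body": {
  "deltas": [
    [[0,0,0.05],[0,0,0]],
    [[0,0,0.12],[0,0,0]],
    [[0,0,0.14],[0,0,0]],
    [[0,0,0.08],[0,0,0]],
    [[0,0,0],[0,0,0]]
  ]
}}

```text
time: 4.4
ee_pos: [625.9, 218.1, 173.5]
tcp_rot: [-1.295, 1.035, -1.048]
wrist_force: [0.3, 0.7, -0.2]
grip_width: 0.372
```

```bash
python3 - <<'E'
from h import *
s=tips("s4");cv2.imwrite("pics/g.png",cv2.resize(np.clip(s[80:200,210:310]*1.5,0,255).astype(np.uint8),None,fx=4.5,fy=4.5,interpolation=2))
E
```

```text
4.4 [625.9 218.1 173.5] [ 0.3  0.7 -0.2] 0.372
```

View pics/g.png

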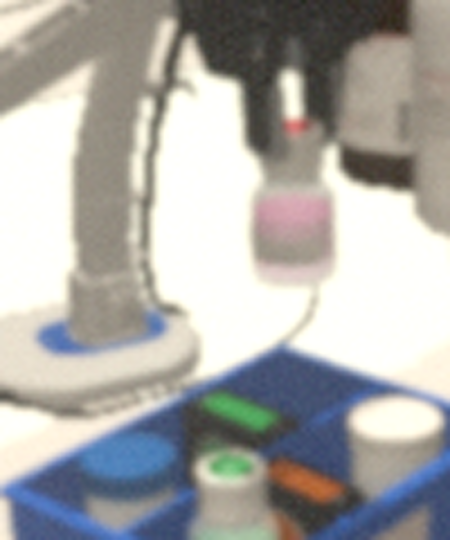

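The vial hangs upright in the grip at (293,210), and the tote is otherwise undisturbed. Carry it to the tray.

{"method": "move_arm", "body": {
  "deltas": [
    [[-0.05,-0.05,0],[0,0,0]],
    [[-0.1,-0.1,0],[0,0,0]],
    [[-0.11,-0.11,0],[0,0,0]],
    [[-0.11,-0.11,0],[0,0,0]],
    [[-0.11,-0.11,0],[0,0,0]]
  ]
}}

```text
time: 4.95
ee_pos: [474.9, 73.1, 163.7]
tcp_rot: [-1.304, 1.038, -1.038]
wrist_force: [0.5, -1.8, -0.4]
grip_width: 0.37
```

{"method": "move_arm", "body": {
  "deltas": [
    [[-0.1,-0.1,0],[0,0,0]],
    [[-0.07,-0.07,0],[0,0,0]],
    [[-0.03,-0.03,0],[0,0,0]],
    [[0,0,0],[0,0,0]]
  ]
}}

```text
time: 5.35
ee_pos: [402.4, 9.5, 155.2]
tcp_rot: [-1.312, 1.053, -1.032]
wrist_force: [-0.2, 0.7, -1.0]
grip_width: 0.376
```

{"method": "move_arm", "body": {
  "deltas": [
    [[0.04,0.01,-0.08],[0,0,0]],
    [[0,0,-0.12],[0,0,0]],
    [[0,0,-0.08],[0,0,0]],
    [[0,0,-0.03],[0,0,0]],
    [[0,0,0],[0,0,0]]
  ]
}}

```text
time: 5.85
ee_pos: [419.9, 15.5, 59.5]
tcp_rot: [-1.306, 1.049, -1.033]
wrist_force: [-0.1, -0.7, -0.2]
grip_width: 0.367
```

```bash
python3 - <<'E'
from h import *
from scipy.spatial.transform import Rotation as R
tips("s5");o=get_obs();print(o["ee_pos"],R.from_rotvec(o["tcp_rot"]).as_matrix().round(3).tolist())
E
```

```text
5.85 [419.9  15.5  59.5] [-0.1 -0.7 -0.2] 0.367
[420.41565664  15.40725104  60.25797803] [[0.224, -0.006, 0.975], [-0.975, 0.007, 0.224], [-0.008, -1.0, -0.004]]
```

{"method": "move_arm", "body": {
  "deltas": [
    [[0,0,-0.02],[0,0,0]],
    [[0,0,-0.012],[0,0,0]],
    [[0,0,0],[0,0,0]],
    [[0,0,0],[0,0,0]]
  ]
}}

```text
time: 6.3
ee_pos: [424.6, 15.5, 53.5]
tcp_rot: [-1.302, 1.042, -1.038]
wrist_force: [-0.1, 0.4, -1.1]
grip_width: 0.369
```

{"method": "move_arm", "body": {
  "deltas": [
    [[0,0,-0.01],[0,0,0]],
    [[0,0,-0.01],[0,0,0]],
    [[0,0,-0.005],[0,0,0]],
    [[0,0,0],[0,0,0]]
  ]
}}

```text
time: 6.7
ee_pos: [426.6, 15.0, 48.8]
tcp_rot: [-1.3, 1.039, -1.04]
wrist_force: [0.1, 0.6, -0.6]
grip_width: 0.37
```

{"method": "move_arm", "body": {
  "deltas": [
    [[0,0,-0.01],[0,0,0]],
    [[0,0,-0.006],[0,0,0]],
    [[0,0,0],[0,0,0]]
  ]
}}

```text
time: 7.0
ee_pos: [428.1, 14.4, 49.0]
tcp_rot: [-1.302, 1.04, -1.039]
wrist_force: [0.2, 0.1, -0.6]
grip_width: 0.369
```

{"method": "move_arm", "body": {
  "deltas": [
    [[0,0,-0.012],[0,0,0]],
    [[0,0,-0.012],[0,0,0]],
    [[0,0,-0.012],[0,0,0]]
  ]
}}

```text
time: 7.3
ee_pos: [430.0, 13.6, 48.4]
tcp_rot: [-1.308, 1.043, -1.035]
wrist_force: [-12.3, 0.1, 31.6]
grip_width: 0.371
```

{"method": "move_arm", "body": {
  "deltas": [
    [[0,0,0.003],[0,0,0]],
    [[0,0,0],[0,0,0]]
  ]
}}

```text
time: 7.5
ee_pos: [431.5, 13.3, 50.6]
tcp_rot: [-1.307, 1.04, -1.037]
wrist_force: [-0.0, -0.3, -0.5]
grip_width: 0.368
```

{"method": "move_arm", "body": {
  "deltas": [
    [[0,0,0],[0,0,0]],
    [[0,0,0],[0,0,0]],
    [[0,0,0],[0,0,0]],
    [[0,0,0],[0,0,0]]
  ],
  "fingers": 0.7
}}

```text
time: 7.9
ee_pos: [430.1, 13.5, 48.4]
tcp_rot: [-1.307, 1.042, -1.036]
wrist_force: [0.3, 0.3, -0.3]
grip_width: 0.7
```

{"method": "move_arm", "body": {
  "deltas": [
    [[0,0,0.05],[0,0,0]],
    [[0,0,0.13],[0,0,0]],
    [[0,0,0.15],[0,0,0]],
    [[0.0,0.0,0.1],[0,0,0]]
  ]
}}

```text
time: 8.3
ee_pos: [422.2, 14.5, 173.7]
tcp_rot: [-1.317, 1.057, -1.024]
wrist_force: [1.2, 0.0, -0.2]
grip_width: 0.702
```

{"method": "move_arm", "body": {
  "deltas": [
    [[0.07,0.09,0],[0,0,0]],
    [[0.09,0.12,0],[0,0,0]],
    [[0.09,0.12,0],[0,0,0]],
    [[0.09,0.12,0],[0,0,0]],
    [[0.09,0.12,0],[0,0,0]]
  ],
  "fingers": 0.62
}}

```text
time: 8.8
ee_pos: [557.8, 187.2, 180.8]
tcp_rot: [-1.307, 1.051, -1.041]
wrist_force: [0.0, 0.1, 0.1]
grip_width: 0.618
```

```bash
python3 - <<'E'
from h import *
s=tips("s6");t=get_image("top");cv2.imwrite("pics/t6.png",t)
s0=cv2.imread("pics/side0.png")
def cen(im,lo,hi,box):
    h=cv2.cvtColor(im,cv2.COLOR_BGR2HSV);m=cv2.inRange(h,lo,hi);k=np.zeros_like(m);x0,y0,x1,y1=box;k[y0:y1,x0:x1]=m[y0:y1,x0:x1]
    n,l,st,c=cv2.connectedComponentsWithStats(k);i=1+np.argmax(st[1:,4]) if n>1 else 0;return st[i].tolist(),c[i]
G=((50,90,40),(80,255,255))
for im in(s0,s): print("green bar side",cen(im,*G,(250,160,280,182)),cen(im,(5,130,80),(18,255,255),(262,175,300,200)))
p=cen(t,(160,100,70),(180,255,255),(285,225,410,310));print("red top",p,w("top",p[1],78))
p=cen(s,(160,100,70),(180,255,255),(200,190,350,330));print("red side",p,w("side",p[1],78))
E
```

```text
8.8 [557.8 187.2 180.8] [0.  0.1 0.1] 0.618
green bar side ([256, 167, 15, 9, 71], array([263.05633803, 171.02816901])) ([270, 182, 17, 10, 96], array([277.16666667, 186.60416667]))
green bar side ([256, 168, 15, 7, 63], array([263.0952381, 170.9047619])) ([270, 182, 17, 10, 98], array([277.26530612, 186.63265306]))
red top ([0, 0, 560, 420, 235200], array([279.5, 209.5])) [538.86123885  78.05658422  78.        ]
red side ([252, 224, 1, 1, 1], array([252., 224.])) [437.23533169  13.03368894  78.        ]
```

```bash
python3 - <<'E'
from h import *
for n,f,b in(("top","t6",(285,225,410,310)),("side","s6",(200,190,350,330))):
    im=cv2.imread(f"pics/{f}.png").astype(int);m=(im[...,2]-im[...,1]>35);k=np.zeros(m.shape,np.uint8);k[b[1]:b[3],b[0]:b[2]]=m[b[1]:b[3],b[0]:b[2]]
    q,l,st,c=cv2.connectedComponentsWithStats(k)
    for i in range(1,q):
        if st[i][4]>5:print(n,st[i],c[i],w(n,c[i],78).round(1))
o=get_obs();print(o["ee_pos"])
print("cass side bar",w("side",(263.1,171),59))
E
```

```text
top [309 259  12  12 108] [314.59259259 264.68518519] [429.3  13.4  78. ]
side [278 190   7   2  11] [280.81818182 190.36363636] [548.7  84.4  78. ]
side [339 194   3   3   7] [340. 195.] [634.9  -1.8  78. ]
side [243 222  11   7  62] [247.93548387 224.93548387] [429.7  14.8  78. ]
[559.26009537 189.59958854 180.08889179]
cass side bar [584.62736465 213.18328166  59.        ]
```

Vial confirmed upright on the tray (top and side views agree at about (429.5,14)); cassettes unmoved. Now the cassette.

{"method": "move_arm", "body": {
  "deltas": [
    [[0.08,0.075,-0.05],[0,0,0]],
    [[0.01,0.01,-0.1],[0,0,0]],
    [[0,0,-0.1],[0,0,0]],
    [[0,0,-0.05],[0,0,0]],
    [[0,0,0],[0,0,0]]
  ]
}}

```text
time: 9.4
ee_pos: [585.6, 215.4, 85.7]
tcp_rot: [-1.31, 1.047, -1.036]
wrist_force: [0.4, -0.3, -0.4]
grip_width: 0.624
```

{"method": "move_arm", "body": {
  "deltas": [
    [[0,0,0],[0,0,0]],
    [[0,0,0],[0,0,0]]
  ]
}}

```text
time: 9.6
ee_pos: [585.7, 214.6, 86.8]
tcp_rot: [-1.31, 1.048, -1.036]
wrist_force: [-0.2, 0.1, -0.3]
grip_width: 0.624
```

{"method": "move_arm", "body": {
  "deltas": [
    [[-0.004,-0.005,-0.07],[0,0,0]],
    [[0,0,-0.05],[0,0,0]],
    [[0,0,-0.03],[0,0,0]],
    [[0,0,0],[0,0,0]]
  ]
}}

```text
time: 10.0
ee_pos: [589.3, 213.6, 47.2]
tcp_rot: [-1.3, 1.041, -1.042]
wrist_force: [-0.7, 0.5, -0.1]
grip_width: 0.619
```

{"method": "move_arm", "body": {
  "deltas": [
    [[-0.005,0,-0.03],[0,0,0]],
    [[0,0,-0.03],[0,0,0]],
    [[0,0,-0.02],[0,0,0]],
    [[0,0,0],[0,0,0]]
  ]
}}

```text
time: 10.4
ee_pos: [589.1, 214.0, 23.0]
tcp_rot: [-1.297, 1.039, -1.043]
wrist_force: [-0.7, 0.2, -0.4]
grip_width: 0.621
```

{"method": "move_arm", "body": {
  "deltas": [
    [[-0.018,-0.003,-0.02],[0,0,0]],
    [[-0.005,0,-0.03],[0,0,0]],
    [[0,0,-0.02],[0,0,0]],
    [[0,0,0],[0,0,0]]
  ]
}}

```text
time: 10.8
ee_pos: [581.4, 213.1, 0.2]
tcp_rot: [-1.297, 1.039, -1.043]
wrist_force: [-0.1, -1.3, 0.2]
grip_width: 0.619
```

```bash
python3 - <<'E'
from h import *
s=tips("s7");cv2.imwrite("pics/i.png",cv2.resize(np.clip(s[110:200,215:310]*1.6,0,255).astype(np.uint8),None,fx=5,fy=5,interpolation=2))
E
```

```text
10.8 [5.814e+02 2.131e+02 2.000e-01] [-0.1 -1.3  0.2] 0.619
```

View pics/i.png

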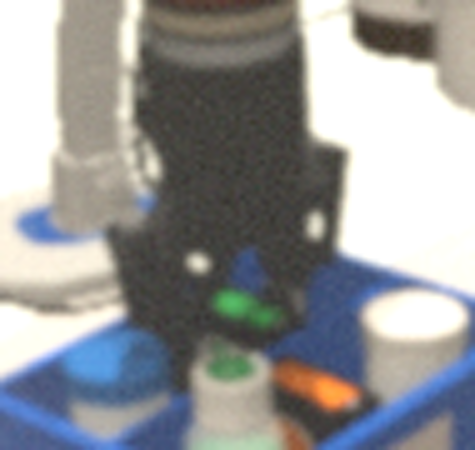

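Fingers straddle the cassette (green bar (240,305)), clear of the blue pot. Close, then lift a little.

{"method": "move_arm", "body": {
  "deltas": [
    [[0.008,0,0.008],[0,0,0]],
    [[0,0,0],[0,0,0]],
    [[0,0,0],[0,0,0]],
    [[0,0,0],[0,0,0]],
    [[0,0,0],[0,0,0]]
  ],
  "fingers": 0.2,
  "newtons": 40
}}

```text
time: 11.35
ee_pos: [585.7, 213.4, 4.4]
tcp_rot: [-1.295, 1.037, -1.044]
wrist_force: [-0.5, 0.1, -1.2]
grip_width: 0.345
```

{"method": "move_arm", "body": {
  "deltas": [
    [[0,0,0],[0,0,0]],
    [[0,0,0],[0,0,0]]
  ]
}}

```text
time: 11.55
ee_pos: [585.6, 213.4, 4.4]
tcp_rot: [-1.295, 1.037, -1.044]
wrist_force: [-0.5, -0.6, -1.5]
grip_width: 0.344
```

{"method": "move_arm", "body": {
  "deltas": [
    [[0,0,0.03],[0,0,0]],
    [[0,0,0.08],[0,0,0]],
    [[0,0,0.12],[0,0,0]],
    [[0,0,0.12],[0,0,0]],
    [[0,0,0.05],[0,0,0]]
  ]
}}

```text
time: 12.05
ee_pos: [580.8, 212.2, 125.4]
tcp_rot: [-1.303, 1.043, -1.04]
wrist_force: [0.9, 0.5, 0.4]
grip_width: 0.345
```

{"method": "move_arm", "body": {
  "deltas": [
    [[0,0,0],[0,0,0]],
    [[0,0,0],[0,0,0]]
  ]
}}

```text
time: 12.25
ee_pos: [582.7, 212.7, 128.4]
tcp_rot: [-1.298, 1.039, -1.042]
wrist_force: [0.6, -0.1, -0.5]
grip_width: 0.343
```

{"method": "move_arm", "body": {
  "deltas": [
    [[-0.04,-0.08,0.02],[0,0,0.03]],
    [[-0.06,-0.13,0.01],[0,0,0.045]],
    [[-0.06,-0.14,0.01],[0,0,0.045]],
    [[-0.06,-0.14,0.01],[0,0,0.045]],
    [[-0.06,-0.14,0.01],[0,0,0.045]]
  ]
}}

```text
time: 12.75
ee_pos: [493.3, 27.1, 136.3]
tcp_rot: [-1.504, 0.533, -0.512]
wrist_force: [1.0, -0.5, -0.9]
grip_width: 0.345
```

{"method": "move_arm", "body": {
  "deltas": [
    [[-0.06,-0.14,0.01],[0,0,0.045]],
    [[-0.06,-0.14,0.01],[0,0,0.045]],
    [[-0.05,-0.12,0],[0,0,0.03]],
    [[0,-0.0,0],[0,0,0]],
    [[0,0,0],[0,0,0]]
  ]
}}

```text
time: 13.25
ee_pos: [434.6, -91.7, 132.2]
tcp_rot: [-1.558, 0.265, -0.217]
wrist_force: [0.2, -0.8, -0.6]
grip_width: 0.348
```

```bash
cat >> h.py <<'E'
from scipy.spatial.transform import Rotation as R
def err(yaw,xy=None):
    "print the world turn (fraction) to reach upright tool with jaw yaw"
    o=get_obs();A=R.from_rotvec(o["tcp_rot"])
    T=R.from_euler('z',yaw-np.pi/2)*R.from_euler('x',-np.pi/2)
    print(o["time"],o["ee_pos"].round(1),"turn",((T*A.inv()).as_rotvec()/np.pi).round(4),"shift",None if xy is None else ((np.array(xy)-o["ee_pos"][:2])/300).round(4),"F",np.round(o["wrist_force"],1))
E
python3 -c "
from h import *
err(1.236,(430,-108))"
```

```text
13.25 [434.6 -91.7 132.2] turn [-0.0015 -0.0095 -0.0088] shift [-0.0152 -0.0542] F [ 0.2 -0.8 -0.6]
```

{"method": "move_arm", "body": {
  "deltas": [
    [[-0.015,-0.055,0],[-0.0015,-0.0095,-0.009]],
    [[0,0,-0.05],[0,0,0]],
    [[0,0,-0.1],[0,0,0]],
    [[0,0,-0.1],[0,0,0]],
    [[0,0,-0.05],[0,0,0]]
  ]
}}

```text
time: 13.75
ee_pos: [431.8, -104.1, 37.8]
tcp_rot: [-1.552, 0.262, -0.265]
wrist_force: [-0.6, 0.1, 0.5]
grip_width: 0.343
```

{"method": "move_arm", "body": {
  "deltas": [
    [[0,0,-0.03],[0,0,0]],
    [[0,0,0],[0,0,0]],
    [[0,0,0],[0,0,0]]
  ]
}}

```text
time: 14.05
ee_pos: [429.0, -99.8, 24.1]
tcp_rot: [-1.55, 0.267, -0.255]
wrist_force: [0.9, -0.0, 0.3]
grip_width: 0.348
```

```bash
python3 -c "
from h import *
err(1.236,(430,-108))"
```

```text
14.05 [429.  -99.8  24.1] turn [-0.002  -0.0022 -0.0007] shift [ 0.0032 -0.0272] F [ 0.9 -0.   0.3]
```

{"method": "move_arm", "body": {
  "deltas": [
    [[0,0,-0.03],[-0.002,-0.002,0]],
    [[0,0,-0.025],[0,0,0]],
    [[0,0,-0.01],[0,0,0]],
    [[0,0,0],[0,0,0]]
  ]
}}

```text
time: 14.45
ee_pos: [431.6, -100.3, 5.4]
tcp_rot: [-1.557, 0.256, -0.265]
wrist_force: [1.0, 1.6, -1.2]
grip_width: 0.35
```

```bash
python3 -c "
from h import *
err(1.236,(430,-108))"
```

```text
14.45 [ 431.6 -100.3    5.4] turn [ 0.0008  0.0016 -0.0009] shift [-0.0054 -0.0258] F [ 1.   1.6 -1.2]
```

{"method": "move_arm", "body": {
  "deltas": [
    [[0,0,-0.012],[0,0,0]],
    [[0,0,-0.01],[0,0,0]],
    [[0,0,-0.008],[0,0,0]]
  ]
}}

```text
time: 14.75
ee_pos: [432.8, -100.9, -0.7]
tcp_rot: [-1.556, 0.257, -0.264]
wrist_force: [-12.2, 5.8, 38.9]
grip_width: 0.342
```

{"method": "move_arm", "body": {
  "deltas": [
    [[0,0,0],[0,0,0]],
    [[0,0,0],[0,0,0]]
  ]
}}

```text
time: 14.95
ee_pos: [434.1, -101.5, 0.6]
tcp_rot: [-1.557, 0.255, -0.266]
wrist_force: [0.5, -0.4, -0.8]
grip_width: 0.345
```

{"method": "move_arm", "body": {
  "deltas": [
    [[0,0,-0.004],[0,0,0]],
    [[0,0,0],[0,0,0]]
  ]
}}

```text
time: 15.15
ee_pos: [434.5, -101.7, -0.6]
tcp_rot: [-1.557, 0.255, -0.267]
wrist_force: [-1.8, 0.3, 2.0]
grip_width: 0.344
```

{"method": "move_arm", "body": {
  "deltas": [
    [[0,0,0],[0,0,0]],
    [[0,0,0],[0,0,0]],
    [[0,0,0],[0,0,0]],
    [[0,0,0],[0,0,0]],
    [[0,0,0],[0,0,0]]
  ],
  "fingers": 0.6
}}

```text
time: 15.65
ee_pos: [433.6, -101.4, -1.6]
tcp_rot: [-1.557, 0.256, -0.266]
wrist_force: [-0.0, -1.0, -0.3]
grip_width: 0.597
```

{"method": "move_arm", "body": {
  "deltas": [
    [[0,0,0.03],[0,0,0]],
    [[0,0,0.1],[0,0,0]],
    [[0,0,0.12],[0,0,0]],
    [[0,0.0,0.12],[0,0,0]],
    [[0,0.0,0.05],[0,0,0]]
  ]
}}

```text
time: 16.15
ee_pos: [429.3, -99.7, 127.3]
tcp_rot: [-1.555, 0.263, -0.259]
wrist_force: [1.0, -1.0, 0.2]
grip_width: 0.601
```

{"method": "move_arm", "body": {
  "deltas": [
    [[0.0,0.13,0.03],[0,0,-0.045]],
    [[0.0,0.15,0],[0,0,-0.045]],
    [[0,0.15,0],[0,0,-0.045]],
    [[0,0.1,0],[0,0,-0.045]],
    [[0,0.0,0],[0,0,-0.045]]
  ],
  "fingers": 1.0
}}

```text
time: 16.65
ee_pos: [434.1, 49.0, 145.7]
tcp_rot: [-1.419, 0.789, -0.81]
wrist_force: [-0.5, -0.8, -0.0]
grip_width: 0.999
```

```bash
python3 - <<'E'
from h import *
s=get_image("side");t=get_image("top");cv2.imwrite("pics/s8.png",s);cv2.imwrite("pics/t8.png",t)
b=cv2.resize(t[165:285,325:407],(410,600),interpolation=2)   # f=5
a=cv2.resize(s[220:320,310:400],None,fx=4.3,fy=6,interpolation=2)
cv2.imwrite("pics/j.png",np.hstack([b,np.clip(a*1.0,0,255).astype(np.uint8)]))
E
```

```text
(no output)
```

View pics/j.png

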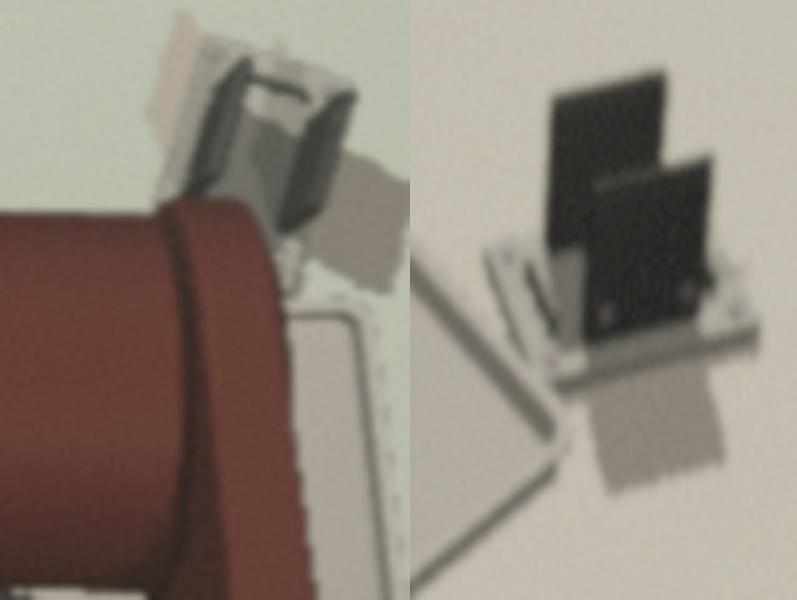

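The top view shows the carrier (the arm covers the cassette). Side-view wall tops are at (552,98)–(664,72) and (595,185)–(712,155), and plate corners at (485,250), (553,375), (757,325). I'll fit the carrier pose from both views.

```bash
python3 - <<'E'
from h import *
from scipy.optimize import least_squares
C2=lambda p:crop(p,4,[280,165]);J=lambda p:crop((p[0],p[1]),5,[325,165])
S=lambda p:((np.array(p)-[410,0]+.5)/[4.3,6]-.5+[310,220])
f1,f2=w("top",C2((404,71)),12),w("top",C2((364,193)),12)
print("stops",f1.round(1),f2.round(1),"mid",((f1+f2)/2).round(1),"yaw",np.arctan2(*(f1-f2)[1::-1]),np.linalg.norm(f1-f2))
W=[w("side",S(p),67) for p in[(552,98),(664,72),(595,185),(712,155)]]
print("walltops",np.round(W,1).tolist(),"mid",np.mean(W,0).round(1))
# correspondences: local point, view, pixel
c=[((50,33,8),"top",C2((340,27))),((50,-33,8),"top",C2((465,68))),((-50,-33,8),"top",C2((415,237))),((-50,33,8),"top",C2((297,195))),
((-50,33,8),"side",S((485,250))),((-50,-33,8),"side",S((553,377))),((50,-33,8),"side",S((757,327))),
((36,0,12),"top",C2((404,71))),((-36,0,12),"top",C2((364,193)))]
for a in(0,3.5,7): # which wall edge
    cc=c+[((-26,18+3.5,67),"side",S((552,98))),((26,18+3.5,67),"side",S((664,72))),((-26,-18-a,67),"side",S((595,185))),((26,-18-a,67),"side",S((712,155))),((26,-18-a,67),"top",J((355,95)))]
    def r(x):
        cs,sn=np.cos(x[2]),np.sin(x[2]);o=[]
        for L,v,p in cc: o.append(proj(v,[[x[0]+cs*L[0]-sn*L[1],x[1]+sn*L[0]+cs*L[1],L[2]]])[0]-p)
        return np.ravel(o)
    q=least_squares(r,[574,-129,-.335],loss="soft_l1");print(a,q.x.round(3),q.cost.round(2));
print(r(q.x).reshape(-1,2).round(1).tolist())
# cassette on the tray in the side view
s=cv2.imread("pics/s8.png");h=cv2.cvtColor(s,cv2.COLOR_BGR2HSV);m=cv2.inRange(h,(50,90,40),(80,255,255));k=np.zeros_like(m);k[225:330,200:340]=m[225:330,200:340]
n,l,st,ce=cv2.connectedComponentsWithStats(k)
for i in range(1,n):
    if st[i][4]>15:
        print("bar",st[i],w("side",ce[i],55).round(1));ys,xs=np.where(l==i);P=np.array([w("side",(x,y),55)[:2] for x,y in zip(xs,ys)]);u,sv,vt=np.linalg.svd(P-P.mean(0));print("axis",np.arctan2(vt[0,1],vt[0,0]))
err(-.335)
E
```

```text
stops [ 605.6 -143.8   12. ] [ 539.1 -117.5   12. ] mid [ 572.3 -130.7   12. ] yaw -0.3759563147103475 71.4980539381782
walltops [[557.0, -99.4, 67.0], [603.7, -116.5, 67.0], [543.2, -140.4, 67.0], [590.4, -157.0, 67.0]] mid [ 573.6 -128.3   67. ]
0 [ 5.73070e+02 -1.30229e+02 -3.47000e-01] 11.41
3.5 [ 5.73195e+02 -1.29469e+02 -3.44000e-01] 9.65
7 [ 5.73275e+02 -1.28619e+02 -3.40000e-01] 11.66
[[1.2, 0.3], [-1.0, -0.8], [-0.5, 0.1], [-0.7, 1.1], [-1.0, -0.8], [-3.8, 1.6], [1.7, -0.6], [-1.5, -0.7], [-0.4, -0.1], [-0.4, 0.3], [0.7, -0.1], [0.0, 1.5], [1.3, 1.3], [0.8, -0.4]]
bar [272 263  28  12 213] [ 432.  -102.1   55. ]
axis 2.8213885810557433
bar [280 282  17  13 176] [ 409.4 -141.9   55. ]
axis -2.71078872435259
16.75 [434.5  47.1 145.6] turn [ 0.0039  0.0024 -0.2815] shift None F [-0.5 -1.  -0.3]
```

Carrier fits at about (573.4,-129.0), yaw -0.343; the cassette stands on the tray at about (433,-101.5), long axis -0.33. Regrip across the narrow ends.

{"method": "move_arm", "body": {
  "deltas": [
    [[0,-0.08,0],[0.002,0.001,-0.045]],
    [[0,-0.12,0],[0.002,0.001,-0.045]],
    [[0,-0.12,0],[0,0,-0.045]],
    [[0,-0.12,0],[0,0,-0.045]],
    [[0,-0.05,0],[0,0,-0.045]]
  ]
}}

```text
time: 17.25
ee_pos: [433.9, -105.2, 147.9]
tcp_rot: [-1.122, 1.321, -1.333]
wrist_force: [0.8, 0.8, 0.2]
grip_width: 1.001
```

{"method": "move_arm", "body": {
  "deltas": [
    [[0,0,0],[0,0,-0.04]],
    [[0,0,0],[0,0,-0.01]],
    [[0,0,0],[0,0,0]],
    [[0,0,0],[0,0,0]]
  ]
}}

```text
time: 17.65
ee_pos: [432.9, -111.6, 149.0]
tcp_rot: [-1.032, 1.436, -1.452]
wrist_force: [-0.1, -0.5, -0.1]
grip_width: 1.0
```

```bash
python3 -c "
from h import *
err(-.333,(433,-101.5))"
```

```text
17.65 [ 432.9 -111.6  149. ] turn [ 0.0015  0.0029 -0.0022] shift [0.0003 0.0335] F [-0.1 -0.5 -0.1]
```

{"method": "move_arm", "body": {
  "deltas": [
    [[0,0.033,-0.05],[0.001,0.003,-0.002]],
    [[0,0,-0.1],[0,0,0]],
    [[0,0,-0.07],[0,0,0]],
    [[0,0,0],[0,0,0]],
    [[0,0,0],[0,0,0]]
  ]
}}

```text
time: 18.15
ee_pos: [432.3, -98.6, 79.4]
tcp_rot: [-1.038, 1.447, -1.445]
wrist_force: [1.1, -0.7, 0.1]
grip_width: 1.002
```

```bash
python3 -c "
from h import *
err(-.333,(433,-101.5))"
```

```text
18.15 [432.3 -98.6  79.4] turn [-0.     -0.0005 -0.002 ] shift [ 0.0025 -0.0095] F [ 1.1 -0.7  0.1]
```

{"method": "move_arm", "body": {
  "deltas": [
    [[0,-0.01,-0.05],[0,0,-0.002]],
    [[0,0,-0.07],[0,0,0]],
    [[0,0,-0.06],[0,0,0]],
    [[0,0,0],[0,0,0]],
    [[0,0,0],[0,0,0]]
  ]
}}

```text
time: 18.65
ee_pos: [436.7, -101.7, 28.6]
tcp_rot: [-1.031, 1.441, -1.452]
wrist_force: [0.2, 0.5, -0.3]
grip_width: 0.995
```

```bash
python3 -c "
from h import *
err(-.333,(433,-101.5))"
```

```text
18.65 [ 436.7 -101.7   28.6] turn [ 0.0008  0.002  -0.0012] shift [-0.0123  0.0006] F [ 0.2  0.5 -0.3]
```

{"method": "move_arm", "body": {
  "deltas": [
    [[-0.012,0,-0.03],[0.001,0.002,-0.001]],
    [[0,0,-0.04],[0,0,0]],
    [[0,0,-0.01],[0,0,0]],
    [[0,0,0],[0,0,0]],
    [[0,0,0],[0,0,0]]
  ]
}}

```text
time: 19.15
ee_pos: [435.6, -102.6, 5.9]
tcp_rot: [-1.03, 1.445, -1.452]
wrist_force: [-0.7, -0.3, 0.4]
grip_width: 0.997
```

```bash
python3 -c "
from h import *
err(-.333,(433,-101.5))"
```

```text
19.15 [ 435.6 -102.6    5.9] turn [ 0.0004  0.0016 -0.0003] shift [-0.0086  0.0035] F [-0.7 -0.3  0.4]
```

{"method": "move_arm", "body": {
  "deltas": [
    [[-0.006,0.002,0],[0,0,0]],
    [[0,0,0],[0,0,0]]
  ]
}}

```text
time: 19.35
ee_pos: [433.9, -102.0, 6.1]
tcp_rot: [-1.03, 1.445, -1.453]
wrist_force: [0.2, -0.3, -0.1]
grip_width: 0.996
```

{"method": "move_arm", "body": {
  "deltas": [
    [[0,0,0],[0,0,0]],
    [[0,0,0],[0,0,0]],
    [[0,0,0],[0,0,0]],
    [[0,0,0],[0,0,0]],
    [[0,0,0],[0,0,0]]
  ],
  "fingers": 0.55,
  "newtons": 50
}}

```text
time: 19.85
ee_pos: [434.4, -102.2, 6.9]
tcp_rot: [-1.029, 1.444, -1.453]
wrist_force: [0.7, -0.5, -1.0]
grip_width: 0.693
```

```bash
python3 -c "
from h import *
err(-.333,(433,-101.5));print(get_obs()['grip_width'])"
```

```text
19.85 [ 434.4 -102.2    6.9] turn [ 0.0007  0.0021 -0.0003] shift [-0.0046  0.0024] F [ 0.7 -0.5 -1. ]
0.6926835115305522
```

{"method": "move_arm", "body": {
  "deltas": [
    [[0,0,0.04],[0,0,0]],
    [[0,0,0.1],[0,0,0]],
    [[0,0,0.12],[0,0,0]],
    [[0,0,0.1],[0,0,0]],
    [[0.05,-0.01,0.03],[0,0,0]]
  ]
}}

```text
time: 20.35
ee_pos: [443.8, -103.0, 127.2]
tcp_rot: [-1.035, 1.453, -1.447]
wrist_force: [0.2, -0.4, -0.4]
grip_width: 0.697
```

{"method": "move_arm", "body": {
  "deltas": [
    [[0.12,-0.025,0],[0,0,0]],
    [[0.14,-0.027,0],[0,0,0]],
    [[0.1,-0.02,0],[0,0,0]],
    [[0,0,0],[0,0,0]],
    [[0,0,0],[0,0,0]]
  ]
}}

```text
time: 20.85
ee_pos: [558.9, -126.2, 135.3]
tcp_rot: [-1.028, 1.443, -1.454]
wrist_force: [-0.5, -0.1, -0.7]
grip_width: 0.693
```

```bash
python3 -c "
from h import *
err(-.343,(573.2,-129.5));print(get_obs()['grip_width'])"
```

```text
20.85 [ 558.9 -126.2  135.3] turn [ 0.0008  0.0024 -0.0035] shift [ 0.0478 -0.0109] F [-0.5 -0.1 -0.7]
0.6925455271255082
```

{"method": "move_arm", "body": {
  "deltas": [
    [[0.047,-0.011,-0.03],[0,0,-0.0035]],
    [[0.003,0,-0.06],[0,0,0]],
    [[0,0,-0.03],[0,0,0]],
    [[0,0,0],[0,0,0]],
    [[0,0,0],[0,0,0]]
  ]
}}

```text
time: 21.35
ee_pos: [569.3, -128.3, 99.7]
tcp_rot: [-1.024, 1.454, -1.46]
wrist_force: [0.5, -0.5, -0.8]
grip_width: 0.693
```

```bash
python3 -c "
from h import *
err(-.343,(573.2,-129.5))"
```

```text
21.35 [ 569.3 -128.3   99.7] turn [0.0005 0.0014 0.0002] shift [ 0.0129 -0.0041] F [ 0.5 -0.5 -0.8]
```

{"method": "move_arm", "body": {
  "deltas": [
    [[0.013,-0.004,-0.03],[0,0,0]],
    [[0,0,-0.035],[0,0,0]],
    [[0,0,0],[0,0,0]],
    [[0,0,0],[0,0,0]],
    [[0,0,0],[0,0,0]]
  ]
}}

```text
time: 21.85
ee_pos: [573.5, -129.7, 80.1]
tcp_rot: [-1.023, 1.452, -1.461]
wrist_force: [-0.0, -0.1, -0.8]
grip_width: 0.69
```

```bash
python3 - <<'E'
from h import *
err(-.343,(573.2,-129.5))
s=get_image("side");t=get_image("top");cv2.imwrite("pics/s9.png",s);cv2.imwrite("pics/t9.png",t)
b=cv2.resize(t[165:265,330:410],None,fx=4.5,fy=6,interpolation=2)
a=cv2.resize(s[190:290,320:392],None,fx=6,fy=6,interpolation=2)
cv2.imwrite("pics/k.png",np.clip(np.hstack([b,a])*1.5,0,255).astype(np.uint8))
E
```

```text
21.85 [ 573.5 -129.7   80.1] turn [0.0007 0.0019 0.0002] shift [-0.0011  0.0007] F [-0.  -0.1 -0.8]
```

View pics/k.png

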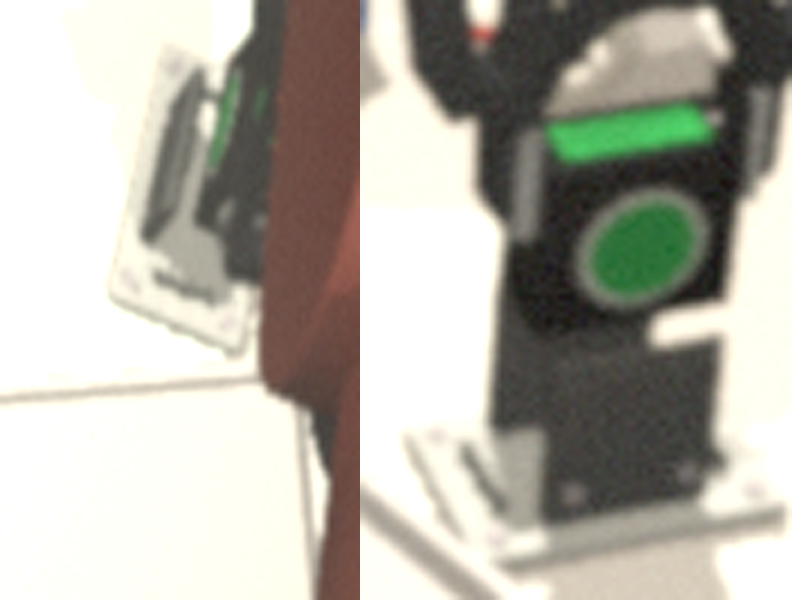

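The cassette hangs above the channel. The near-face bottom corner is at (530,332) and the wall tops are below it. I'll check its pose numerically against the prediction.

```bash
python3 - <<'E'
from h import *
a=-.343;Rz=np.array([[np.cos(a),-np.sin(a)],[np.sin(a),np.cos(a)]])
def P(l,z,c): return (proj("side",[[*(np.array(c)+Rz@l),z]])[0]-[320,190]+.5)*6+[360,0]
c=(573.6,-129.2)
print("held bottom near L/R",P((-30,-15),73.2,c),P((30,-15),73.2,c),"top",P((-30,-15),128.2,c),P((30,-15),128.2,c),"bar",P((0,0),128.2,c))
print("near wall top inner L/R",P((-26,-18),67,(573.4,-129)),P((26,-18),67,(573.4,-129)))
print("near wall bottom outer L/R",P((-26,-25),8,(573.4,-129)),P((26,-25),8,(573.4,-129)))
s=cv2.imread("pics/s9.png");h=cv2.cvtColor(s,cv2.COLOR_BGR2HSV);m=cv2.inRange(h,(50,90,40),(80,255,255));k=np.zeros_like(m);k[200:222,340:385]=m[200:222,340:385]
n,l,st,ce=cv2.connectedComponentsWithStats(k)
for i in range(1,n):
    if st[i][4]>15:print(st[i],ce[i],w("side",ce[i],128.2).round(1))
E
```

```text
held bottom near L/R [535.18124884 338.97588053] [731.33177839 303.96703364] top [548.66519043 176.62775559] [752.98193759 142.91256821] bar [628.78696351 131.03268002]
near wall top inner L/R [550.06748989 360.26170462] [719.83883663 329.61875361]
near wall bottom outer L/R [545.40307063 534.26753334] [709.36831459 502.28287084]
[351 207  29  10 191] [364.56544503 211.79581152] [ 573.  -130.5  128.2]
```

{"method": "move_arm", "body": {
  "deltas": [
    [[-0.002,-0.001,-0.02],[0,0,0]],
    [[0,0,-0.02],[0,0,0]],
    [[0,0,-0.015],[0,0,0]],
    [[0,0,0],[0,0,0]]
  ]
}}

```text
time: 22.35
ee_pos: [573.5, -130.2, 63.1]
tcp_rot: [-1.022, 1.451, -1.462]
wrist_force: [-0.4, 0.4, -1.4]
grip_width: 0.7
```

```bash
python3 -c "
from h import *
err(-.343,(573.2,-129.5))"
```

```text
22.35 [ 573.5 -130.2   63.1] turn [0.0009 0.0024 0.0002] shift [-0.001   0.0024] F [-0.4  0.4 -1.4]
```

Bottom is ~11 mm below the wall tops with no contact force. Continue down.

{"method": "move_arm", "body": {
  "deltas": [
    [[-0.002,0.001,-0.025],[0,0,0]],
    [[-0.002,0,-0.03],[0,0,0]],
    [[0,0,-0.02],[0,0,0]],
    [[0,0,0],[0,0,0]]
  ]
}}

```text
time: 22.75
ee_pos: [571.7, -129.7, 38.0]
tcp_rot: [-1.022, 1.452, -1.462]
wrist_force: [0.5, -0.2, -0.2]
grip_width: 0.688
```

```bash
python3 -c "
from h import *
err(-.343,(573.2,-129.5))"
```

```text
22.75 [ 571.7 -129.7   38. ] turn [0.0008 0.0021 0.0002] shift [0.005  0.0008] F [ 0.5 -0.2 -0.2]
```

{"method": "move_arm", "body": {
  "deltas": [
    [[0.002,0.0,-0.02],[0,0,0]],
    [[0,0,-0.025],[0,0,0]],
    [[0,0,-0.01],[0,0,0]],
    [[0,0,0],[0,0,0]]
  ]
}}

```text
time: 23.15
ee_pos: [572.4, -129.7, 19.8]
tcp_rot: [-1.022, 1.452, -1.462]
wrist_force: [-0.2, -0.8, -0.5]
grip_width: 0.696
```

```bash
python3 -c "
from h import *
err(-.343,(573.2,-129.5))"
```

```text
23.15 [ 572.4 -129.7   19.8] turn [0.0007 0.002  0.0002] shift [0.0027 0.0008] F [-0.2 -0.8 -0.5]
```

{"method": "move_arm", "body": {
  "deltas": [
    [[0.001,0,-0.012],[0,0,0]],
    [[0,0,-0.01],[0,0,0]],
    [[0,0,-0.008],[0,0,0]]
  ]
}}

```text
time: 23.45
ee_pos: [573.2, -129.9, 14.8]
tcp_rot: [-1.024, 1.453, -1.46]
wrist_force: [-8.9, 2.1, 18.9]
grip_width: 0.697
```

{"method": "move_arm", "body": {
  "deltas": [
    [[0,0,0],[0,0,0]],
    [[0,0,0],[0,0,0]]
  ]
}}

```text
time: 23.65
ee_pos: [574.3, -130.3, 16.3]
tcp_rot: [-1.023, 1.451, -1.462]
wrist_force: [-0.3, -0.2, -1.3]
grip_width: 0.693
```

Floor contact came at TCP 14.8, exactly as expected (14.9). Settle and release.

{"method": "move_arm", "body": {
  "deltas": [
    [[-0.003,0.001,-0.005],[0,0,0]],
    [[0,0,0],[0,0,0]]
  ]
}}

```text
time: 23.85
ee_pos: [574.0, -130.2, 14.9]
tcp_rot: [-1.022, 1.45, -1.462]
wrist_force: [-0.6, -0.2, 0.6]
grip_width: 0.698
```

{"method": "move_arm", "body": {
  "deltas": [
    [[0,0,0],[0,0,0]],
    [[0,0,0],[0,0,0]],
    [[0,0,0],[0,0,0]],
    [[0,0,0],[0,0,0]]
  ],
  "fingers": 0.92
}}

```text
time: 24.25
ee_pos: [573.3, -129.9, 13.9]
tcp_rot: [-1.023, 1.451, -1.462]
wrist_force: [0.3, 0.7, 0.0]
grip_width: 0.918
```

{"method": "move_arm", "body": {
  "deltas": [
    [[0,0,0.03],[0,0,0]],
    [[0,0,0.08],[0,0,0]],
    [[0,0,0.12],[0,0,0]],
    [[0,0,0.12],[0,0,0]],
    [[0,0,0.1],[0,0,0]]
  ]
}}

```text
time: 24.75
ee_pos: [566.8, -127.8, 148.1]
tcp_rot: [-1.032, 1.464, -1.453]
wrist_force: [0.2, 0.5, 0.5]
grip_width: 0.92
```

{"method": "move_arm", "body": {
  "deltas": [
    [[-0.08,0.15,0.05],[0,0,0]],
    [[-0.1,0.15,0.05],[0,0,0]],
    [[-0.1,0.15,0.05],[0,0,0]],
    [[-0.1,0.15,0],[0,0,0]],
    [[-0.05,0.15,0],[0,0,0]]
  ]
}}

```text
time: 25.25
ee_pos: [451.3, 82.0, 203.5]
tcp_rot: [-1.007, 1.451, -1.473]
wrist_force: [0.1, 1.1, -0.2]
grip_width: 0.92
```

{"method": "move_arm", "body": {
  "deltas": [
    [[0,0.15,0],[0,0,0]],
    [[0,0.15,0],[0,0,0]],
    [[0,0.1,0],[0,0,0]],
    [[0,0,0],[0,0,0]],
    [[0,0,0],[0,0,0]]
  ]
}}

```text
time: 25.75
ee_pos: [447.9, 211.4, 209.0]
tcp_rot: [-1.002, 1.442, -1.467]
wrist_force: [0.1, -0.4, -0.3]
grip_width: 0.918
```

```bash
python3 - <<'E'
from h import *
err(-.343)
s=get_image("side");t=get_image("top");cv2.imwrite("pics/s10.png",s);cv2.imwrite("pics/t10.png",t)
b=cv2.resize(t[165:265,330:410],None,fx=4.5,fy=6,interpolation=2)
a=cv2.resize(s[200:300,200:400],None,fx=2.2,fy=3,interpolation=2);a2=cv2.resize(s[205:305,318:398],None,fx=5.5,fy=3,interpolation=2)
cv2.imwrite("pics/l.png",np.clip(np.hstack([b,np.vstack([a,a2])])*1.4,0,255).astype(np.uint8))
for f,n,im,bx in(("bar top","top",t,(330,165,410,265)),("bar side","side",s,(320,200,398,300))):
    h=cv2.cvtColor(im,cv2.COLOR_BGR2HSV);m=cv2.inRange(h,(50,90,40),(80,255,255));k=np.zeros_like(m);x0,y0,x1,y1=bx;k[y0:y1,x0:x1]=m[y0:y1,x0:x1]
    q,l,st,ce=cv2.connectedComponentsWithStats(k)
    for i in range(1,q):
        if st[i][4]>15:
            ys,xs=np.where(l==i);P=np.array([w(n,(x,y),63)[:2] for x,y in zip(xs,ys)]);u,sv,vt=np.linalg.svd(P-P.mean(0));print(f,st[i],w(n,ce[i],63).round(1),"axis",np.arctan(vt[0,1]/vt[0,0]).round(3))
E
```

```text
25.75 [447.9 211.4 209. ] turn [-0.0002  0.0082  0.0012] shift None F [ 0.1 -0.4 -0.3]
bar top [376 181  13  22 160] [ 573.2 -131.7   63. ] axis -0.35
bar side [348 238  28  11 198] [ 573.5 -130.    63. ] axis -0.299
```

View pics/l.png

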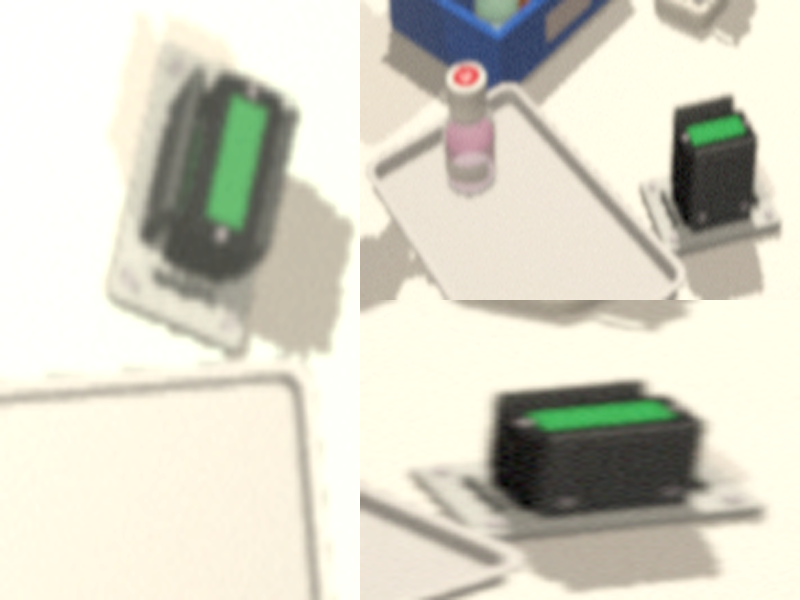

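The cassette sits down between the walls with its bar just below their tops, and the pink vial stands on the tray. Handing in.

```bash
python3 -c "
from bench import *
print(close_job())"
```

```text
the job is handed in; nothing more can be done
None
```

The job is done and handed in at about 26 s on the robot's clock. `close_job` gave no verdict, so success rests on my own checks below.

**What I did:**
- I lifted the pink vial, which stood beside the green cassette, by its cap and stood it on the tray.
- I took the green cassette out by its broad faces and stood it upright on the tray, letting go there.
- I gripped it again by its narrow ends, lowered it between the carrier walls and released it.

**Last checks:**
- **Carrier:** the cassette touched the floor at the height I expected (TCP 14.8 mm against 14.9 mm predicted). After release, both cameras put its top bar at about (573, -131), with an axis of -0.35 rad from the top view and -0.30 from the side. My fit of the carrier is (573.4, -129.0) at -0.343 rad, so the offset of about 1 to 3 mm is inside the 7 mm limit.
- **Vial:** it stands upright on the tray at about (429.5, 14).
- **Tote:** both cassettes measured unmoved after the vial was lifted out. I did not measure the orange cassette, the green vial or the pots again at the end.

**What disagreed:**
- **Fingertip height:** in the side pictures the fingertips sat about 22 mm above the reported TCP, whereas `tip_reach` says 8 mm ahead of it. I set the grasp heights from the pictures and from contact forces.
- **Carrier position:** separate readings of the carrier across its channel differed by up to 3 mm, but the cassette went in with no measurable side force.

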